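# Feed a board carrier through the chute flap

## Task

With the fingertips, push the silver board carrier along the black feed deck, through the orange hanging flap, until it goes over the sill and slides down the ramp to the bottom of the catch bay. Then take the fingers back out so that the flap swings shut behind it. Only push it, never lift it, and leave the bottle, the loupe, the blue spare carrier and the screwdriver where they are.

Things in the scene. Friction and masses are not known exactly. Their poses are not given: they have to be found in the camera images.
- carrier: Silver board carrier, a flat aluminium block 64 (its x) x 76 (its y) x 18 mm high, 110 to 225 g, with two small green boards on top. Origin: centre of its underside; z up. It starts flat on the feed deck between the flared guides, its +x side towards the flap; its rear face, to be pushed, is 32 mm behind the origin (its -x).
- chute: Fixed white chute housing. Origin: on the table under the middle of the shut flap; x = feed direction (open deck, flap, catch bay; it points roughly to the robot's right), y left of it, z up. The level black deck is 75 mm above the table, 150 mm wide, from x = -150 to 35 mm. Clear side walls 5 mm thick, 105 mm high from the table, 84 mm apart, run from x = -20 to 175 mm; open above.
- sill (a point): Middle of the deck's far edge (chute x = 35 mm, 75 mm up). Beyond it a 50 degree steel ramp falls to the catch bay. The carrier tips over this edge by itself once its origin is past it, and slides down; its rear face is then just past the flap's plane, so the fingertips must follow about 5 to 15 mm under the axle.
- flap_edge (a point): Middle of the lower edge of the orange flap (80 mm wide, 4 mm thick), 79 mm from the hinge axis; 6 mm above the deck when shut.
- flap (a joint): Angle of the orange flap about the axle: 0 rad hanging shut, growing as it swings inwards towards the catch bay, to 1.45 at most. It opens inwards only, weighs 60 g and falls shut by itself within about half a second when nothing holds it.
- bottle: Bystander: small green bottle with a white label and red cap, 38 mm across, 85 mm high, standing on the table beside the chute. Origin: centre of its underside.
- loupe: Bystander: grey eye loupe, 42 mm across, 42 mm high, standing on the table beside the chute. Origin: centre of its underside.
- spare: Bystander: blue empty carrier, 64 x 76 x 18 mm, lying on the table beside the chute. Origin: centre of its underside.
- driver: Bystander: small screwdriver 140 mm long with yellow handle, lying on the table beside the chute. Origin: underside at its middle.
- guide_mouth (a point): Middle of the wide end of the two aluminium guides on the deck surface, at chute x = -145 mm; axes as the chute's. The guides are 16 mm high and 5 mm thick; the lane between them is about 144 mm wide here, narrows evenly to about 84 mm at chute x = -20 mm, and stays 84 mm wide from there on.
- axle (a point): Middle of the steel axle, 8 mm thick, across the lane at chute x = 0, 160 mm above the table and 85 mm above the deck, from which the flap hangs; two dark posts, 94 mm apart inside and 170 mm high from the table, carry it. Fingers tilted forward about 45 degrees reach under it with the gripper staying in front.
- bay (a point): Middle of the blue padded floor of the catch bay, 15 mm above the table at chute x = 130 mm. The bay is 84 mm wide and 90 mm long, behind the ramp's foot; far wall 60 mm high. The carrier ends up with its front edge down here, usually leaning back on the ramp (that is fine).
Not all that is in view belongs to the job. There is more than one size of the carrier; the job needs the smallest.

How it is judged:
On the way, in this order (a step that is already met when the one before it is completed fails the run):
1. the carrier is under the flap and the flap stands open (value of joint flap above 0.3 rad and x of carrier in the frame of chute above -0.015 m and z of carrier in the frame of chute above 0.065 m), for 0.05 s.
2. the carrier has slid down the ramp into the catch bay (x of carrier in the frame of chute above 0.05 m and z of carrier in the frame of chute below 0.055 m), for 0.2 s.
At the end, for the whole second after the job is handed in: The carrier lies at rest down the ramp in the catch bay, flat or leaning on the ramp (its origin more than 50 mm past the flap, less than 55 mm above the table and between the side walls) and the flap hangs shut (within 0.08 rad) (all of step 2 and value of joint flap below 0.08 rad and x of carrier in the frame of chute below 0.18 m and y of carrier in the frame of chute between -0.045 and 0.045 m and linear speed of carrier below 0.02 m/s and angular speed of carrier below 0.2 rad/s); the robot touches nothing.
It fails at once if the carrier is lifted off the deck (its origin more than 12 mm above the deck) (z of carrier in the frame of chute above 0.087 m).
It fails at once if the carrier is pushed off the deck before the flap (z of carrier in the frame of chute below 0.05 m and x of carrier in the frame of chute below 0 m).
It fails at once if a bystander is moved more than 20 mm (distance of any of bottle, loupe, spare, driver from where it was at the start of the episode above 0.02 m).
It also fails if it takes over 38 s, if anything falls off the work surface, if the arm or the gripper's body presses on something with over 40 N, if the wrist force passes 120 N, or if a joint passes its speed limit or range.

## Robot

A 7-joint arm with a two-finger parallel gripper is mounted at the origin on the work surface. World frame = base frame: x ahead of the robot, y to its left, z up, the work surface at z = 0. Lengths are in m, angles in rad, forces in N, time in s.
With the tool pointing down it reaches from about 0.4 to 0.85 m from the base axis. Payload 10.4 kg.
Tool frame: the origin (TCP) lies at the centre of the arm's flange, where the gripper is bolted on; the fingertips stand 173 mm ahead of it and the grasp point (between the pads) lies 155 mm ahead of it; z points along the fingers, y is the line along which they close (so a half turn about z gives the same grasp; the last joint's range is limited). The gripper opens to 85 mm and grips with 20 to 120 N. Pads are 22 mm wide; open, the fingers measure 114 mm over their backs; the gripper's body (76 mm by 85 mm) begins 54 mm behind the grasp point. The pads swing forward as they close: fully open they stand 13 mm farther back than shut.
Start: joints at [-1.302, 0.332, -0.065, 1.46, 0.022, 1.35, -0.088], TCP at [0.18, 0.599, 0.405] pointing down, gripper open.
Joint ranges: [-2.6, 2.6], [-0.5, 2.12], [-1.47, 1.34], [0.16, 2.42], [-1.27, 4.41], [0.06, 2.06], [-2.6, 2.6]. Speed limits (rad/s): [2.22, 2.22, 2.79, 2.79, 3.14, 3.14, 3.14].

## Interface

Orientations are given as a unit quaternion [x, y, z, w].
In Python, from workcell import manip, viewer, finder gives the robot as it stands.
- The arm moves only by the tool arm_command, never from a script. Its argument "plan" is a list of rows, each an object with "dp": the shift along the tool's x, y, z in mm, a list of three; "spin": the turn about the tool's z in rad. A call has 1 to 5 rows; each row shifts and turns the commanded pose from where the row before left it, along the tool's axes as they then stand; what a row does not reach is not made up. A row lasts 1/10 s, in which the tool goes at most 50 mm and 8.59 degrees, less where a joint would pass 70% of its speed; a pose out of reach is approached as far as the arm can. A call is refused whole if a number of a shift passes 50 or a number of a turn 0.15, either way. A call with a gripper value outside its range is refused whole. "grip" is the closure, from -1 (fully open) to 1 (shut), set as the call begins (left out, the last holds). The fingers move at their own pace and stop on an object; "newtons" is the grip in N (left out, the last holds). Time passes only in rows, so rows that do not move let the fingers close. It gives the time, the measured TCP pose, the force, the opening and the grip force at its end, in the units of the state.
- manip.get_obs(): the state, without advancing time (a new reading comes with each control period).
- viewer.camera(name): name is "side" or "top"; returns the picture (400x640x3 uint8, blue, green, red); there is no depth.
- viewer.camera_params(name): a dict with "vertical_fov" (degrees; the focal length in pixels is half the picture's height over the tangent of half this angle, whatever the lens; pixels are square), "cx", "cy" (the principal point, pixels), "k1" (the pictures are not rectified: a ray, as slopes to the right and down, at radius r is drawn at 1 + k1 r^2 times it, then the intrinsics apply), "R" (3x3) and "t" (3): a world point X has camera coordinates R X + t. Camera axes: x right, y down, z forward; pixel columns grow to the right and rows downward; lengths in m; the calibration is good to about 2 mm. A picture is of the moment at which its call begins. camera_params takes no time and is no camera call.
- manip.hand_in(): hands the job in; it is judged then, once.
Trained networks look in the newest picture that a camera, given by its name, has taken for a name from the list of things; names that differ only in an ending like _2 or _b are one class to them, and where a whole thing is asked for, a point or a joint stands for the part that bears it (a point fixed in the world has none). Each returns a list of dicts, best first, with "score" (0 to 1); they miss things now and then, are a little off and sometimes report something else, mostly with a low value. They report only what shows in the picture. A call takes as long as a camera call. They do not tell look-alikes from the thing itself.
- finder.find_in(camera, thing): "position" ([x, y, z] in m, in world coordinates, good to about 4 mm: the middle of the surface that is visible of it).
The state is a dict: "clock": time; "joint_pos": joint angles; "joint_velocities": joint speeds; "tau": joint torques, N m; "position": TCP position; "ee_rot": TCP orientation; "ft_force": force on the tool from outside, world axes, zero at the start; "torque": the same for the moment, N m; "grip_width": opening from 0.0 (shut) to 1.0 (fully open); "grasp_force": force on a finger pad.
Only numpy, scipy, OpenCV 4.12 (cv2) and the standard library are available. Lean on these libraries where they do the work, as an engineer would, in place of code of your own. Each camera call takes 0.05 s, during which the arm holds its last target. There are 200 camera calls.

## Working session

There is one attempt and no reset: what is moved stays moved. The work goes in short steps, Python scripts to look and compute and a tool call to move; the robot and the scene stay as the last step left them, time stands still between calls to the robot, and variables do not carry over. Pictures are saved under pics/ and viewed, at most 10 in all, crops included, and the job is handed in when it is done.

Besides the shell and the picture viewer there is one more tool, called as name([rows], argument=value, ...), one row to a line, values as JSON. arm_command: Moves the arm, as the interface text tells. Its arguments: {"type":"object","properties":{"plan":{"type":"array","items":{"type":"object","properties":{"dp":{"type":"array","items":{"type":"number"}},"spin":{"type":"number"}}}},"grip":{"type":"number"},"newtons":{"type":"number"}},"required":["plan"]}

```bash
mkdir -p pics; python3 - <<'E'
from workcell import manip, viewer, finder
import cv2
for c in ["side","top"]:
    cv2.imwrite(f"pics/{c}0.png",viewer.camera(c))
    p=viewer.camera_params(c);print(c,p)
    for n in ["carrier","chute","spare","bottle","loupe","driver","sill","axle","guide_mouth","flap_edge","bay"]:
        print(c,n,[([round(x,3) for x in d["position"]],round(d["score"],2)) for d in finder.find_in(c,n)][:4])
o=manip.get_obs();print(o)
E
```

```text
side {'vertical_fov': 48.384383783694844, 'cx': 317.1233475321138, 'cy': 192.81889167600485, 'k1': -0.015931235886382605, 'R': array([[ 0.80209708, -0.59704171,  0.01347079],
       [-0.40674268, -0.56267746, -0.71969054],
       [ 0.43726498,  0.57178254, -0.6941643 ]]), 't': array([-0.41529717,  0.37782881,  0.67725058])}
side carrier [([0.782, 0.191, 0.028], 0.95), ([0.572, 0.146, 0.093], 0.75)]
side chute [([0.547, 0.018, 0.077], 0.32)]
side spare [([0.697, -0.06, 0.022], 0.87)]
side bottle [([0.431, 0.153, 0.049], 0.92)]
side loupe [([0.699, 0.09, 0.033], 0.65)]
side driver [([0.411, -0.041, 0.025], 0.58)]
side sill [([0.55, 0.014, 0.078], 0.64)]
side axle [([0.563, 0.056, 0.125], 0.69), ([0.546, 0.015, 0.078], 0.59)]
side guide_mouth [([0.546, 0.015, 0.072], 0.79), ([0.562, 0.053, 0.13], 0.28)]
side flap_edge [([0.562, 0.054, 0.126], 0.59), ([0.549, 0.021, 0.076], 0.26)]
side bay [([0.543, 0.015, 0.077], 0.82)]
top {'vertical_fov': 43.365098093862635, 'cx': 324.7426344768395, 'cy': 195.99547510900376, 'k1': 0.030154729518629856, 'R': array([[-7.48327836e-03, -9.99970289e-01, -1
[... 797 characters left out ...]
nt_pos': array([-1.30158267,  0.33221126, -0.06469459,  1.46011028,  0.02159017,
        1.34991682, -0.0885022 ]), 'joint_velocities': array([ 0.00095075,  0.00105376, -0.00099213,  0.00061909, -0.00185665,
        0.00140544, -0.00100267]), 'tau': array([-1.22069978e-03, -6.25243950e+01,  4.82913991e-02, -3.91827393e+01,
        1.63905480e-02,  1.87229714e-03, -2.51815997e-06]), 'position': array([0.17979395, 0.59858287, 0.40472556]), 'ee_rot': array([ 1.45392658e-01,  9.89374032e-01,  2.51921724e-05, -8.65345783e-06]), 'ft_force': array([ 0.20919265, -0.78310604, -0.35947819]), 'torque': array([-0.03491827,  0.0048685 , -0.03915326]), 'grasp_force': 0.0, 'grip_width': 1.0024824734740319}
```

View pics/top0.png

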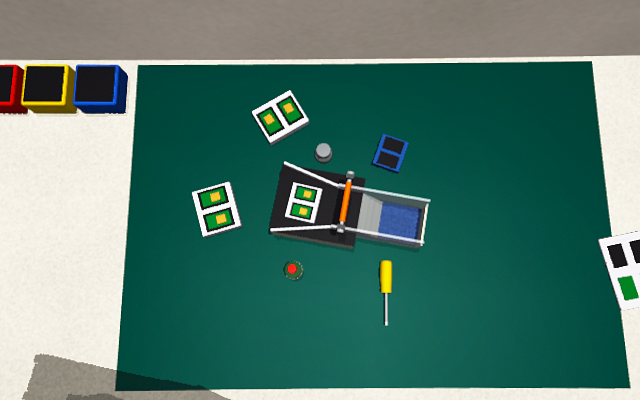

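View pics/side0.png

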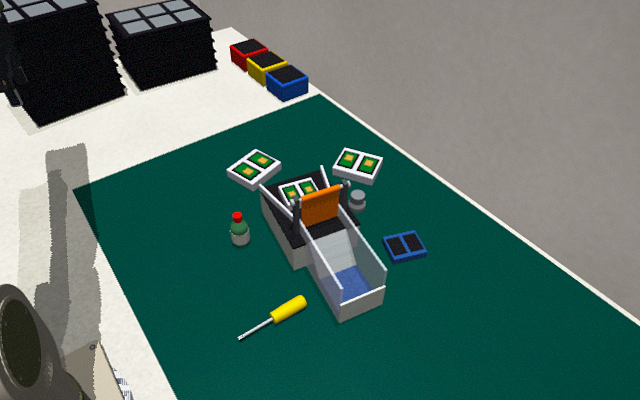

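The top view shows three silver carriers at px (280,117), (216,209) and (303,202). The smallest is the one on the black deck between the guides, at (303,202), and the side view has it at (298,190). The orange flap is at (346,202) and the bay at (400,220). I'll check this in a close crop.

```bash
python3 - <<'E'
import cv2
i=cv2.imread("pics/top0.png")[150:260,255:445]
cv2.imwrite("pics/crop.png",cv2.resize(i,None,fx=4.2,fy=4.2,interpolation=cv2.INTER_CUBIC))
E
```

```text
(no output)
```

View pics/crop.png

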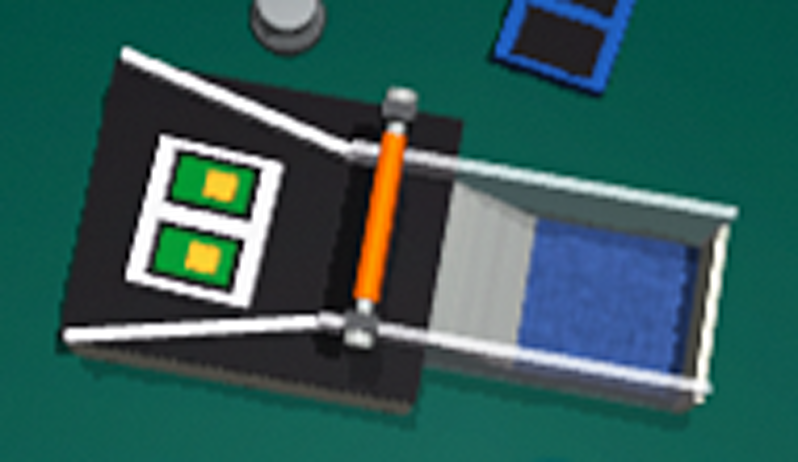

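The crop confirms the small carrier in the lane, with corners at crop px (165,135), (285,158), (247,306) and (127,281). Guides, walls, deck corners and the orange flap are all clear, so I'll fit the poses.

```bash
cat > h.py <<'E'
import numpy as np
from scipy.optimize import least_squares
from workcell import manip, viewer, finder
def proj(c,X):
    p=viewer.camera_params(c); Y=np.asarray(X)@p["R"].T+p["t"]; s=Y[:,:2]/Y[:,2:]
    s=s*(1+p["k1"]*(s**2).sum(1,keepdims=True)); f=200/np.tan(np.radians(p["vertical_fov"])/2)
    return s*f+[p["cx"],p["cy"]]
def T(q,P):
    c,s=np.cos(q[2]),np.sin(q[2]); P=np.asarray(P,float)/1000
    return np.c_[q[0]+c*P[:,0]-s*P[:,1], q[1]+s*P[:,0]+c*P[:,1], P[:,2]]
def fit(P,uv,q0,c="top"):
    r=least_squares(lambda q:(proj(c,T(q,P))-uv).ravel(),q0,loss="soft_l1")
    return r.x,(proj(c,T(r.x,P))-uv)
E
python3 - <<'E'
from h import *
u=lambda a:(np.array(a)+.5)/4.2-.5+[255,150]
P=[[175,44.5,105],[175,-44.5,105],[-145,74.5,91],[-145,-74.5,91],[35,-75,75],[35,75,75],[0,40,160],[0,-40,160]]
uv=u([[735,211],[706,388],[125,52],[67,337],[413,403],[462,120],[396,135],[367,302]])
q,e=fit(P,uv,[.56,.06,-1.7]);print("chute",q,e.round(1).tolist())
P=[[-32,38,93],[32,38,93],[32,-38,93],[-32,-38,93]]
k,e=fit(P,u([[165,135],[285,158],[247,306],[127,281]]),[.57,.14,-1.7]);print("carrier",k,e.round(1).tolist())
c,s=np.cos(q[2]),np.sin(q[2]);d=k[:2]-q[:2];print("carrier in chute",d[0]*c+d[1]*s,-d[0]*s+d[1]*c,k[2]-q[2])
print(proj("side",T(q,[[175,44.5,105],[175,-44.5,105],[0,0,160],[-150,-75,75]])))
E
```

```text
chute [ 0.56561642  0.05629166 -1.75785049] [[0.1, 0.4], [1.0, -0.1], [-0.7, 0.1], [-0.6, -0.4], [0.7, 0.1], [0.6, -0.2], [-0.5, 0.4], [-0.4, -0.5]]
carrier [ 0.57754677  0.14150886 -1.80467441] [[-0.6, -0.1], [-0.1, 0.9], [0.8, 0.0], [-0.0, -0.7]]
carrier in chute -0.08594933013395364 -0.004125200387835494 -0.046823918593329905
[[386.61539955 270.59353999]
 [342.23606439 288.98622472]
 [320.77082233 193.31579161]
 [259.14178084 188.24854197]]
```

arm_command([
  {"dp": [0,0,0],"spin": -0.105},
  {"dp": [-40,-23,0]},
  {"dp": [-40,-23,0]},
  {"dp": [-40,-23,0]},
  {"dp": [-40,-23,0]},
], grip=-1)

```text
invalid input at $.plan[1]: expected keys dp, spin
```

arm_command([
  {"dp": [-40,-23,0]},
  {"dp": [-40,-23,0]},
  {"dp": [-40,-23,0]},
  {"dp": [-40,-23,0]},
  {"dp": [-40,-23,0]},
])

```text
invalid input at $.plan[0]: expected keys dp, spin
```

```bash
cat >> h.py <<'E'
Q=np.array([.56562,.05629,-1.75785])
def st():
    o=manip.get_obs(); d=o["position"]-np.r_[Q[:2],0]; c,s=np.cos(Q[2]),np.sin(Q[2]); e=o["ee_rot"]
    from scipy.spatial.transform import Rotation as R
    print("t",round(o["clock"],2),"chute",(1000*np.array([d[0]*c+d[1]*s,-d[0]*s+d[1]*c,d[2]])).round(1),"ya",R.from_quat(e).as_matrix()[:,1].round(3),"want",[-c.round(3),-s.round(3)],"z",R.from_quat(e).as_matrix()[:,2].round(3),"F",o["ft_force"].round(1),o["grip_width"].round(2))
E
python3 -c "from h import *;st()"
```

```text
Traceback (most recent call last):
  File "h.py", line 18, in st
    print("t",round(o["clock"],2),"chute",(1000*np.array([d[0]*c+d[1]*s,-d[0]*s+d[1]*c,d[2]])).round(1),"ya",R.from_quat(e).as_matrix()[:,1].round(3),"want",[-c.round(3),-s.round(3)],"z",R.from_quat(e).as_matrix()[:,2].round(3),"F",o["ft_force"].round(1),o["grip_width"].round(2))
                                                                                                                                                                                                                                                               ^^^^^^^^^^^^^^^^^^^^^
AttributeError: 'float' object has no attribute 'round'
```

arm_command([
  {"dp": [0,0,0],"spin": -0.105},
  {"dp": [-40,-23,0],"spin": 0},
  {"dp": [-40,-23,0],"spin": 0},
  {"dp": [-40,-23,0],"spin": 0},
  {"dp": [-40,-23,0],"spin": 0},
], grip=-1)

```text
clock: 1.7
position: [0.3211, 0.4771, 0.4049]
ee_rot: [0.093, 0.996, 0.0, 0.0]
ft_force: [1.4, 1.0, 0.4]
grip_width: 1.0
grasp_force: 0.0
```

arm_command([
  {"dp": [-40,-23,0],"spin": 0},
  {"dp": [-40,-23,0],"spin": 0},
  {"dp": [-40,-23,0],"spin": 0},
  {"dp": [-40,-23,0],"spin": 0},
  {"dp": [-40,-23,0],"spin": 0},
])

```text
clock: 2.2
position: [0.4962, 0.3269, 0.405]
ee_rot: [0.093, 0.996, 0.0, 0.0]
ft_force: [0.5, -0.4, 0.1]
grip_width: 0.998
grasp_force: 0.0
```

```bash
sed -i 's/o\["grip_width"\].round(2)/round(o["grip_width"],2)/' h.py
python3 -c "from h import *;st()"
```

```text
t 2.2 chute [-253.  -118.5  405. ] ya [0.186 0.983 0.001] want [np.float64(0.186), np.float64(0.983)] z [ 0.  0. -1.] F [ 0.5 -0.4  0.1] 1.0
```

arm_command([
  {"dp": [-38,-21,0],"spin": 0},
  {"dp": [-38,-21,0],"spin": 0},
  {"dp": [-38,-21,20],"spin": 0},
  {"dp": [0,0,45],"spin": 0},
  {"dp": [0,0,45],"spin": 0},
])

```text
clock: 2.7
position: [0.5966, 0.2437, 0.294]
ee_rot: [0.095, 0.996, 0.0, 0.001]
ft_force: [-0.1, 0.9, -1.2]
grip_width: 1.001
grasp_force: 0.0
```

arm_command([
  {"dp": [0,0,35],"spin": 0},
  {"dp": [0,0,5],"spin": 0},
  {"dp": [0,0,0],"spin": 0},
])

```text
clock: 3.0
position: [0.5954, 0.2453, 0.2547]
ee_rot: [0.093, 0.996, -0.0, -0.0]
ft_force: [0.0, 0.7, 0.1]
grip_width: 0.998
grasp_force: 0.0
```

```bash
python3 - <<'E'
from h import *;import cv2
st()
a=viewer.camera("side");b=viewer.camera("top")
a=cv2.resize(a[130:290,200:400],(750,600));b=b[140:260,200:440]
cv2.imwrite("pics/s1.png",a);cv2.imwrite("pics/t1.png",cv2.resize(b,(800,400)))
E
```

```text
t 3.0 chute [-191.3   -5.9  254.7] ya [ 0.186  0.983 -0.001] want [np.float64(0.186), np.float64(0.983)] z [-0.001 -0.001 -1.   ] F [0.  0.7 0.1] 1.0
```

View pics/s1.png

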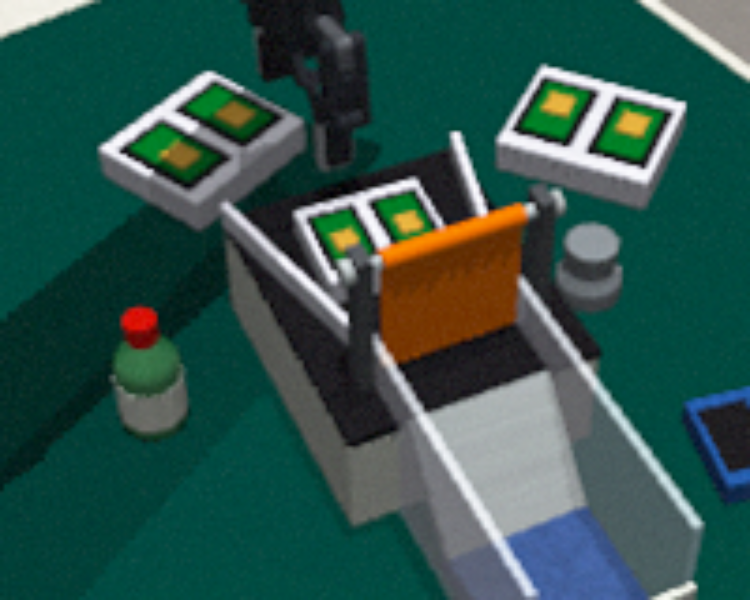

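The side crop shows the leading fingertip at crop (335,165), just behind the carrier, with the thicker knuckle at crop (345,60) bulging out above it. I'll work out how high and how far forward the tip is.

```bash
python3 - <<'E'
from h import *
X=[[f,-6+w,z] for f in(-149,-140,-134) for z in (82,95,154) for w in (-11,11)]
for x,p in zip(X,proj("side",T(Q,X))): print(x,((p-[200,130])*3.75).round(0))
E
```

```text
[-149, -17, 82] [313. 182.]
[-149, 5, 82] [347. 172.]
[-149, -17, 95] [313. 166.]
[-149, 5, 95] [347. 156.]
[-149, -17, 154] [309.  88.]
[-149, 5, 154] [344.  77.]
[-140, -17, 82] [319. 192.]
[-140, 5, 82] [354. 181.]
[-140, -17, 95] [319. 175.]
[-140, 5, 95] [353. 165.]
[-140, -17, 154] [315.  97.]
[-140, 5, 154] [351.  86.]
[-134, -17, 82] [323. 198.]
[-134, 5, 82] [358. 187.]
[-134, -17, 95] [323. 181.]
[-134, 5, 95] [357. 171.]
[-134, -17, 154] [319. 103.]
[-134, 5, 154] [355.  92.]
```

View pics/t1.png

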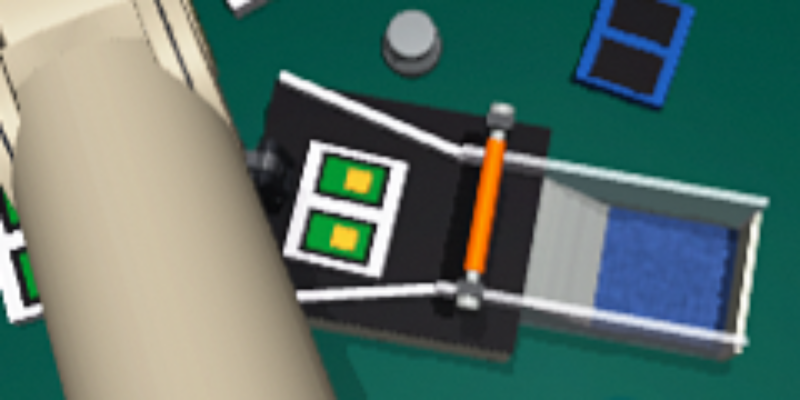

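arm_command([
  {"dp": [0,0,8],"spin": 0},
  {"dp": [0,0,5],"spin": 0},
  {"dp": [0,-10,0],"spin": 0},
  {"dp": [0,-10,0],"spin": 0},
  {"dp": [0,-8,0],"spin": 0},
])

```text
clock: 3.6
position: [0.5902, 0.2162, 0.242]
ee_rot: [0.094, 0.996, -0.0, 0.0]
ft_force: [0.0, 2.2, -0.0]
grip_width: 0.999
grasp_force: 0.3
```

arm_command([
  {"dp": [0,-8,0],"spin": 0},
  {"dp": [0,-8,0],"spin": 0},
  {"dp": [0,-8,0],"spin": 0},
  {"dp": [0,-8,0],"spin": 0},
  {"dp": [0,0,0],"spin": 0},
])

```text
clock: 4.1
position: [0.5843, 0.1848, 0.2419]
ee_rot: [0.094, 0.996, -0.0, 0.0]
ft_force: [0.2, -0.3, -0.2]
grip_width: 1.002
grasp_force: 0.0
```

```bash
python3 - <<'E'
from h import *;import cv2
st()
a=viewer.camera("side");b=viewer.camera("top")
cv2.imwrite("pics/c2.png",np.hstack([cv2.resize(a[140:240,240:360],(480,400)),cv2.resize(b[160:240,270:334],(320,400))]))
E
```

```text
t 4.1 chute [-129.7   -5.5  241.9] ya [ 0.187  0.982 -0.   ] want [np.float64(0.186), np.float64(0.983)] z [ 0. -0. -1.] F [ 0.2 -0.3 -0.2] 1.0
```

View pics/c2.png

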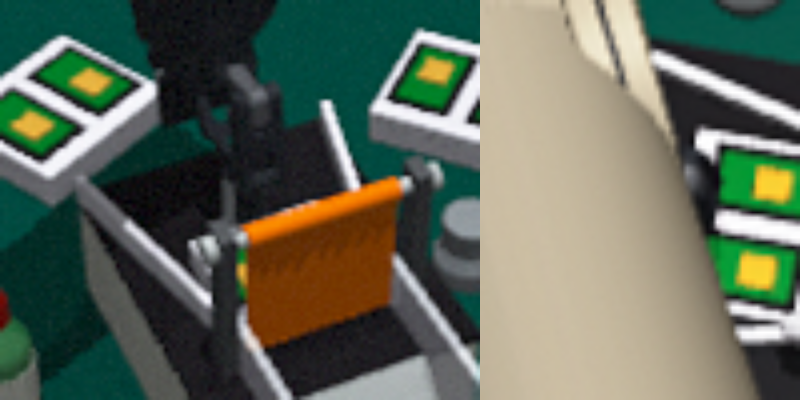

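The carrier has moved forward in the lane. Its rear-left corner is at top px about (314,186), with the dark knuckle just behind it. Next I'll work out its position from that corner.

```bash
python3 - <<'E'
from h import *
for uv in ([314,186.2],):
    r=least_squares(lambda p:(proj("top",T(Q,[[p[0],p[1],93]]))[0]-uv),[-70,30]);print(r.x)
for y in(0,-4):
  X=[[f,y+38,93] for f in(-85,-75,-65)];print(proj("top",T(Q,X)).round(1))
print(finder.find_in("top","carrier"))
E
```

```text
[-70.62607513  33.39120257]
[[307.8 183. ]
 [312.4 183.8]
 [317.  184.6]]
[[307.5 184.8]
 [312.  185.6]
 [316.6 186.4]]
[{'position': [0.5752, 0.3436, 0.0299], 'score': 0.94}, {'position': [0.8011, 0.1939, 0.021], 'score': 0.88}, {'position': [0.5682, 0.0905, 0.098], 'score': 0.68}, {'position': [0.6965, 0.0999, 0.0437], 'score': 0.51}]
```

arm_command([
  {"dp": [0,-50,0],"spin": 0},
  {"dp": [0,0,0],"spin": 0},
  {"dp": [0,0,0],"spin": 0},
  {"dp": [0,0,0],"spin": 0},
])

```text
clock: 4.65
position: [0.5751, 0.1389, 0.2417]
ee_rot: [0.092, 0.996, 0.0, 0.0]
ft_force: [-0.4, 0.2, -0.9]
grip_width: 1.003
grasp_force: 0.0
```

```bash
python3 - <<'E'
from h import *;import cv2
st()
a=viewer.camera("side");b=viewer.camera("top")
cv2.imwrite("pics/c3.png",np.hstack([cv2.resize(a[160:310,270:390],(400,500)),cv2.resize(b[160:260,310:390],(400,500))]))
print([d["position"] for d in finder.find_in("side","carrier")])
E
```

```text
t 4.65 chute [-83.   -6.1 241.7] ya [0.184 0.983 0.001] want [np.float64(0.186), np.float64(0.983)] z [ 0.     0.001 -1.   ] F [-0.4  0.2 -0.9] 1.0
[[0.5693, 0.327, 0.027], [0.7827, 0.1885, 0.0287], [0.5559, -0.0198, 0.0557]]
```

View pics/c3.png

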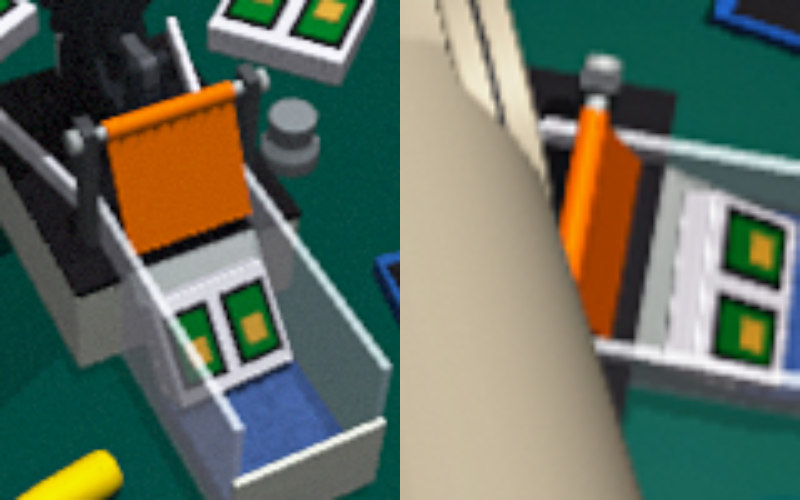

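The coast carried it over. The carrier is leaning on the ramp at crop (230,340), and the flap is still swinging shut at (180,180). I'll back the fingers out and look again.

arm_command([
  {"dp": [0,20,0],"spin": 0},
  {"dp": [0,40,0],"spin": 0},
  {"dp": [0,40,0],"spin": 0},
  {"dp": [0,20,-20],"spin": 0},
  {"dp": [0,0,-40],"spin": 0},
])

```text
clock: 5.3
position: [0.5953, 0.261, 0.2987]
ee_rot: [0.09, 0.996, -0.001, -0.003]
ft_force: [-0.7, 0.2, 0.9]
grip_width: 0.997
grasp_force: 0.0
```

arm_command([
  {"dp": [0,0,-40],"spin": 0},
  {"dp": [0,0,-20],"spin": 0},
  {"dp": [0,0,0],"spin": 0},
  {"dp": [0,0,0],"spin": 0},
  {"dp": [0,0,0],"spin": 0},
])

```text
clock: 5.8
position: [0.5968, 0.2558, 0.3602]
ee_rot: [0.093, 0.996, -0.0, -0.001]
ft_force: [0.0, -0.2, -0.7]
grip_width: 0.996
grasp_force: 0.0
```

```bash
python3 - <<'E'
from h import *;import cv2
st()
a=viewer.camera("side");b=viewer.camera("top")
cv2.imwrite("pics/c4.png",np.hstack([cv2.resize(a[160:310,270:390],(400,500)),cv2.resize(b[150:250,310:430],(400,500))]))
for c in("side","top"): print([[round(x,3) for x in T(Q*[1,1,1],[[0,0,0]])[0]*0+d["position"]] for d in finder.find_in(c,"carrier")])
E
```

```text
t 5.8 chute [-201.8   -6.5  360.2] ya [ 0.185  0.983 -0.001] want [np.float64(0.186), np.float64(0.983)] z [-0.002 -0.001 -1.   ] F [ 0.  -0.2 -0.7] 1.0
[[np.float64(0.556), np.float64(-0.021), np.float64(0.054)], [np.float64(0.571), np.float64(0.326), np.float64(0.022)], [np.float64(0.783), np.float64(0.191), np.float64(0.027)]]
[[np.float64(0.548), np.float64(-0.016), np.float64(0.066)], [np.float64(0.788), np.float64(0.201), np.float64(0.023)]]
```

View pics/c4.png

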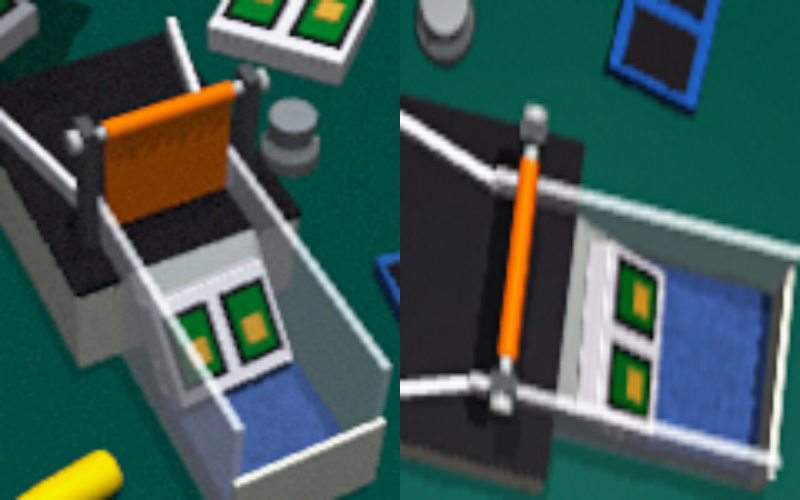

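The carrier is at rest, leaning on the ramp with its front edge on the blue floor. Its origin is about 64 mm past the flap and 40 mm up. The flap hangs shut, the fingers are clear, and the bystanders haven't moved.

```bash
python3 -c "
from workcell import manip;print(manip.hand_in())"
```

```text
the job is handed in; nothing more can be done
None
```

I pushed the carrier through the flap and over the sill. It came to rest leaning on the ramp with its front edge on the bay floor, the flap swung shut behind the withdrawn fingers, and I handed the job in at about 6 s without getting a verdict back; the fingers couldn't tilt under the axle, so a quick push let it coast the last stretch.

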